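# Rest a glass lamp tube on the folding tube stand

## Robot

A 6-joint arm with a two-finger parallel gripper is mounted at the origin on the work surface. World frame = base frame: x ahead of the robot, y to its left, z up, the work surface at z = 0. Lengths are in mm, angles in rad, forces in N, time in s.
With the tool pointing down it reaches from about 350 to 975 mm from the base axis. Payload 7.1 kg.
Tool frame: the origin (TCP) lies at the very end of the fingers, on their centre line; the grasp point (between the pads) lies ctrl.hold_point_z behind it (ctrl.hold_point_z is the distance from the TCP to the grasp point, in mm); z points along the fingers, y is the line along which they close (so a half turn about z gives the same grasp; the last joint's range is limited). The gripper opens to 88 mm and grips with 3 to 60 N. Pads are 20 mm wide; open, the fingers measure 115 mm over their backs; the gripper's body (75 mm by 178 mm) begins 61 mm behind the grasp point.
Start: joints at [1.234, 0.423, 1.63, -0, 1.089, -0.019], TCP at [195.266, 593.696, 191.375] pointing down, gripper open.
Joint ranges: [-3, 3], [-0.9, 2.11], [0.09, 2.58], [-1.31, 4.45], [0.11, 2.69], [-2.54, 2.54]. Speed limits (rad/s): [2.39, 2.39, 3.01, 3.14, 3.14, 3.14].

## Interface

Orientations are given as a rotation vector (axis times angle).
In Python, from workcell import ctrl gives the robot as it stands. The module is installed in compiled form; this text tells all that it offers.
- The arm moves only by the shell command python3 -m creep 'ROWS'. ROWS is JSON, a list of rows, each an object with "translation": the shift along the tool's x, y, z in mm, a list of three; "angular": the turn, a rotation vector about the tool's x, y, z in rad, a list of three; "jaw": the opening, from 0 (shut) to 1 (fully open). A call has exactly 8 rows; each row is the pose to reach, as a shift and turn from the pose commanded when the call began, along the tool's axes at that moment; what a row does not reach only later rows make up. A row lasts 1/8 s, in which the tool goes at most 62.5 mm and 10.7 degrees, less where a joint would pass 70% of its speed; a pose out of reach is approached as far as the arm can. A call with a gripper value outside its range is refused whole. The fingers move at their own pace and stop on an object; the grip force is fixed at half the most. Time passes only in rows, so rows that repeat a pose let the fingers close, or fill a call up. It gives the time, the measured TCP pose, the force, the opening and the grip force at its end, in the units of the state.
- ctrl.get_obs(): the state, without advancing time (a new reading comes with each control period).
- ctrl.get_image(name): name is "side" or "top"; returns the picture (420x560x3 uint8, red, green, blue); there is no depth.
- ctrl.camera_info(name): a dict with "camera_matrix" (3x3 intrinsics, pixels), "distortion" ([k1, k2, p1, p2, k3] as OpenCV has them; the pictures are not rectified), "world_from_camera" (4x4, takes a point from camera to world coordinates). Camera axes: x right, y up, looking along -z (the intrinsics and any distortion apply to the point x, -y, -z); pixel columns grow to the right and rows downward; lengths in mm; the calibration is good to about 2 mm. A picture is of the moment at which its call begins. camera_info takes no time and is no camera call.
- ctrl.close_job(): hands the job in; it is judged then, once.
Trained networks look in the newest picture that a camera, given by its name, has taken for a name from the list of things; names that differ only in an ending like _2 or _b are one class to them, and where a whole thing is asked for, a point or a joint stands for the part that bears it (a point fixed in the world has none). Each returns a list of dicts, best first, with "score" (0 to 1); they miss things now and then, are a little off and sometimes report something else, mostly with a low value. They report only what shows in the picture. A call takes as long as a camera call. They do not tell look-alikes from the thing itself.
- ctrl.look_for(camera, label): "rect" ([left, top, right, bottom] in pixels, round what is visible of it).
The state is a dict: "t": time; "qpos": joint angles; "qvel": joint speeds; "joint_torque": joint torques, N m; "ee_pos": TCP position; "orientation": TCP orientation; "ft_force": force on the tool from outside, world axes, zero at the start; "moment": the same for the moment, N m; "width": finger opening in mm; "grasp_force": force on a finger pad.
Only numpy, scipy, OpenCV 4.12 (cv2) and the standard library are available. Lean on these libraries where they do the work, as an engineer would, in place of code of your own. Each camera call takes 0.05 s, during which the arm holds its last target. There are 200 camera calls.

## Task

Get the glass lamp tube ready for wiping: swing the stand's folding arm fully out until it snaps into its end detent, then lift the tube out of the plywood cradle and lay it across the stand's two V heads, roughly centred and lying level in both grooves. The glass is thin: hold it with a light grip (a gripping force of at most about 35 N) and set it down softly, without dropping it or pushing it down hard. Leave the wrench, the can and the carton where they are.

Things in the scene. Friction and masses are not known exactly. Their poses are not given: they have to be found in the camera images.
- stand: folding tube stand, fixed to the bench: steel foot 130 x 85 x 14 mm, grey spine, a steel V head on a post. Origin on the bench under the hinge axis, z up; its y axis is the line on which the tube is to lie: fixed V head at y = -75 mm, the swing arm's V head at y = +75 mm once out. Hinge boss top 46 mm, V plates' upper edges 101 mm above the bench.
- swing (a joint): swing arm of the stand, on a vertical hinge at the stand's origin: 0 = folded (arm points along the stand's -x), 1.571 rad = fully out on its stop (arm along the stand's +y); it opens clockwise seen from above. A spring-ball detent resists from about 0.9 rad to 1.3 rad and beyond that snaps it out to the stop and holds it; moving it takes up to about 5 N at the knob.
- swing_knob (a point): black upright grip pin at the arm's free end, 14 mm in diameter, 117 mm from the hinge axis, standing from 38 to 72 mm above the bench; this point is on its axis 55 mm above the bench. The arm's V head (54 mm wide across the arm, 20 mm thick along it, top 101 mm above the bench) stands 42 mm nearer the hinge.
- swing_vee (a point): bottom of the groove of the arm's V head, 75 mm above the bench, 75 mm from the hinge axis. Groove runs along the arm, sides at 45 degrees, mouth about 50 mm.
- stand_vee (a point): bottom of the groove of the fixed V head, 75 mm above the bench; the same V, groove along the stand's y.
- stand_mid (a point): where the tube's centre belongs: over the hinge axis, midway between the two V heads, 93 mm above the bench (the tube's axis then lies 18 mm above the groove bottoms). Axes as the stand's.
- cradle: low plywood cradle fixed to the bench that holds the tube at the start: board 110 x 220 x 10 mm with two small black rubber V blocks at y = -85 and +85 mm (tops 54 mm above the bench). Origin at the centre of its underside, y along the tube.
- tube: white glass lamp tube with aluminium end caps and brass pins: 26 mm in diameter, 260 mm long, pins 8 mm more at each end, about 0.11 kg. Origin at its centre, y along its length. It starts in the cradle with its axis 52 mm above the bench, held only near its ends; its middle is free to be gripped from above.
- wrench: open-ended steel wrench lying on the bench, 190 mm long; a bystander. Origin at the middle of its underside.
- can: closed steel can, 66 mm in diameter, 110 mm high; a bystander. Origin at the centre of its underside.
- carton: small closed cardboard carton 90 x 70 x 50 mm; a bystander. Origin at the centre of its underside.
Not all that is in view belongs to the job. What is shaped like the stand but green or red is not meant. What is meant by the cradle is not purple, and is the larger of those in its own colour.

How it is judged:
By the outcome, as a careful person would: the job done as asked, in the order asked, and still so for the second after the job is handed in, with the robot touching nothing.
It also fails if it takes over 53 s, if anything falls off the work surface, if the arm or the gripper's body presses on something with over 40 N, if the wrist force passes 120 N, or if a joint passes its speed limit or range.

## Working session

There is one attempt and no reset: what is moved stays moved. The work goes in short steps, Python scripts to look and compute and a shell command to move; the robot and the scene stay as the last step left them, time stands still between calls to the robot, and variables do not carry over. Pictures are saved under pics/ and viewed, at most 10 in all, crops included, and the job is handed in when it is done.

```bash
mkdir -p pics
cat > h.py <<'E'
import numpy as np, cv2
from scipy.spatial.transform import Rotation as R
from workcell import ctrl
def ray(cam,uv):
    i=ctrl.camera_info(cam);K=np.array(i["camera_matrix"],float);D=np.array(i["distortion"],float);T=np.array(i["world_from_camera"],float)
    p=cv2.undistortPoints(np.array(uv,float).reshape(-1,1,2),K,D).reshape(-1,2)
    d=np.c_[p[:,0],-p[:,1],-np.ones(len(p))]@T[:3,:3].T
    return T[:3,3],d
def at_z(cam,uv,z):
    o,d=ray(cam,uv); return o+d*((np.asarray(z)-o[2])/d[:,2])[:,None]
def px(cam,P):
    i=ctrl.camera_info(cam);K=np.array(i["camera_matrix"],float);D=np.array(i["distortion"],float);T=np.array(i["world_from_camera"],float)
    c=(np.atleast_2d(P)-T[:3,3])@T[:3,:3]; c=c*[1,-1,-1]
    return cv2.projectPoints(c,np.zeros(3),np.zeros(3),K,D)[0].reshape(-1,2)
def save(cam,name):
    im=ctrl.get_image(cam); cv2.imwrite("pics/"+name,im[:,:,::-1]); return im
E
python3 - <<'E'
from h import *
for c in("top","side"):
    save(c,c+"0.png")
    print(c,np.round(ctrl.camera_info(c)["world_from_camera"],2).tolist())
    for l in("stand","swing","swing_knob","stand_vee","cradle","tube"):
        print(l,[(np.round(d["rect"]).tolist(),round(d["score"],2)) for d in ctrl.look_for(c,l)])
o=ctrl.get_obs();print(o["t"],o["ee_pos"],o["orientation"],ctrl.hold_point_z,o["width"],R.from_rotvec(o["orientation"]).as_matrix().round(3).tolist())
E
```

```text
top [[-0.01, 0.98, -0.18, 302.35], [-1.0, -0.01, 0.0, 71.3], [-0.0, 0.18, 0.98, 1536.48], [0.0, 0.0, 0.0, 1.0]]
stand [([364.0, 198.0, 407.0, 263.0], 0.96), ([434.0, 182.0, 481.0, 250.0], 0.81), ([367.0, 127.0, 410.0, 188.0], 0.77)]
swing [([363.0, 216.0, 388.0, 260.0], 0.82), ([443.0, 205.0, 476.0, 252.0], 0.76), ([373.0, 145.0, 395.0, 185.0], 0.62)]
swing_knob [([439.0, 204.0, 473.0, 250.0], 0.96), ([373.0, 142.0, 397.0, 186.0], 0.72), ([367.0, 216.0, 388.0, 258.0], 0.63)]
stand_vee [([367.0, 124.0, 407.0, 185.0], 0.96), ([435.0, 185.0, 485.0, 250.0], 0.87), ([362.0, 198.0, 404.0, 263.0], 0.83)]
cradle [([152.0, 146.0, 207.0, 181.0], 0.95), ([192.0, 202.0, 266.0, 252.0], 0.63), ([67.0, 198.0, 142.0, 255.0], 0.6)]
tube [([185.0, 207.0, 263.0, 239.0], 0.69)]
side [[0.95, 0.21, -0.23, 243.89], [-0.31, 0.69, -0.66, -817.67], [0.02, 0.7, 0.72, 1056.68], [0.0, 0.0, 0.0, 1.0]]
stand [([265.0, 276.0, 338.0, 330.0], 0.97), ([344.0, 268.0, 414.0, 314.0], 0.89), ([308.0, 350.0, 384.0, 406.0], 0.66)]
swing [([348.0, 270.0, 387.0, 295.0], 0.86), ([266.0, 274.0, 310.0, 309.0], 0.77), ([305.0, 352.0, 350.0, 394.0], 0.58)]
swing_knob [([306.0, 350.0, 351.0, 392.0], 0.91), ([344.0, 265.0, 385.0, 296.0], 0.73), ([263.0, 276.0, 312.0, 306.0], 0.66)]
stand_vee [([306.0, 349.0, 387.0, 407.0], 0.85), ([342.0, 265.0, 412.0, 312.0], 0.82), ([265.0, 279.0, 333.0, 328.0], 0.65), ([312.0, 211.0, 358.0, 224.0], 0.43), ([243.0, 354.0, 270.0, 394.0], 0.28)]
cradle [([286.0, 143.0, 307.0, 175.0], 0.96), ([216.0, 119.0, 248.0, 153.0], 0.83), ([244.0, 170.0, 272.0, 216.0], 0.76)]
tube []
0.7 [195.27609118 593.71079531 191.40932892] [4.97075306e-01 3.10199020e+00 6.10962140e-05] 18.700000000000003 87.9082967044739 [[-0.95, 0.312, 0.0], [0.312, 0.95, 0.0], [-0.0, 0.0, -1.0]]
```

View pics/top0.png

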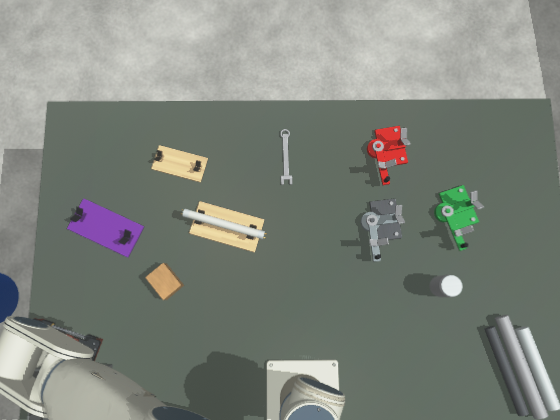

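View pics/side0.png

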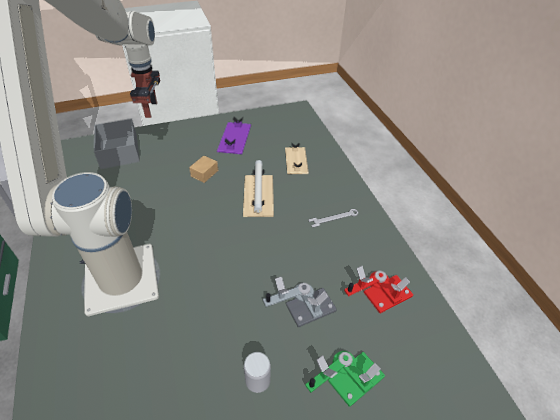

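Top view: the tube lies in the larger plywood cradle (228,226). The small plywood cradle (180,163) and the purple one (106,227) are not meant. There are three stand shapes: grey (384,228), red (388,152) and green (458,212). Grey is the one meant, since green and red are ruled out. I'll confirm both in one enlarged crop.

Run:
```python
import cv2,numpy as np
a=cv2.imread("pics/top0.png");b=cv2.imread("pics/side0.png")
c=lambda im,x,y,w,h:cv2.resize(im[y:y+h,x:x+w],(400,300),interpolation=cv2.INTER_CUBIC)
cv2.imwrite("pics/crop0.png",np.vstack([np.hstack([c(a,335,190,100,75),c(a,175,190,100,75)]),np.hstack([c(b,250,265,100,75),c(b,210,150,100,75)])]))
```

```text
(no output)
```

View pics/crop0.png

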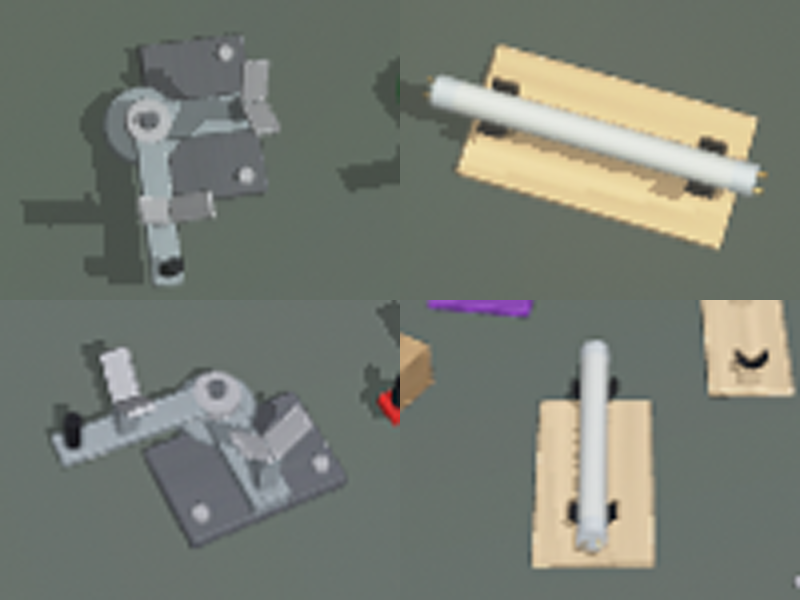

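The crop confirms the grey stand. Its hinge boss is at top (372,220), the knob at (378,256) and the fixed V at about (400,214). The tube sits in the larger plywood cradle, with its ends at top (184,213) and (264,235). Next I'll triangulate.

```bash
cat > geo.py <<'E'
from h import *
from scipy.optimize import least_squares
# stand: x,y,yaw
def res(p):
    c,s=np.cos(p[2]),np.sin(p[2]);f=lambda x,y,z:[p[0]+c*x-s*y,p[1]+s*x+c*y,z]
    P=[f(0,0,46),f(-117,0,72)];Q=[f(0,0,46),f(-117,0,55)]
    return np.r_[px("top",P)-[[372,220],[378.2,256.2]],px("side",Q)-[[304.2,287.5],[268.1,298]]].ravel()
s=least_squares(res,[480,-150,0.]);print("stand",s.x.round(3),res(s.x).round(1))
def rt(p):
    d=np.array([-np.sin(p[2]),np.cos(p[2]),0])*130;c=np.array([p[0],p[1],52])
    return np.r_[px("top",[c+d,c-d])-[[184.5,213],[263.75,235]],px("side",[c+d,c-d])-[[258.75,161.2],[258,210]]].ravel()
t=least_squares(rt,[470,290,0.]);print("tube",t.x.round(3),rt(t.x).round(1))
E
python3 geo.py
```

```text
stand [ 5.35448e+02 -2.25238e+02  7.40000e-02] [ 0.9 -0.4  0.8 -0.  -0.2 -1.  -0.6 -0.7]
tube [ 5.24390e+02  2.41731e+02 -2.81000e-01] [-0.3 -0.6  0.1 -0.2 -0.6  1.4 -0.2 -0.4]
```

```bash
cat >> geo.py <<'E'
S,T=s.x,t.x
def st(x,y,z): c,q=np.cos(S[2]),np.sin(S[2]); return np.array([S[0]+c*x-q*y,S[1]+q*x+c*y,z])
def rows(W):  # W: list of (world pos, angle of tool y, pointing down)
    o=ctrl.get_obs();p=np.array(o["ee_pos"]);M=R.from_rotvec(o["orientation"]).as_matrix()
    for q,a in W:
        N=np.array([[np.sin(a),np.cos(a),0],[-np.cos(a),np.sin(a),0],[0,0,-1]])
        N=np.c_[[-np.sin(a)*-1*-1,np.cos(a),0],[np.cos(a),np.sin(a),0],[0,0,-1]]
        print((M.T@(np.asarray(q)-p)).round(0).tolist(),R.from_matrix(M.T@N).as_rotvec().round(3).tolist())
E
python3 - <<'E'
from geo import *
e=at_z("top",[[395.75,198.25],[401.75,238]],14);d=e[0]-e[1];print("foot edge yaw",np.arctan2(d[1],d[0]),np.linalg.norm(d))
rows([((480,230,200),1.645)]); print(st(-117,-34,45))
E
```

```text
stand [ 5.35448e+02 -2.25238e+02  7.40000e-02] [ 0.9 -0.4  0.8 -0.  -0.2 -1.  -0.6 -0.7]
tube [ 5.24390e+02  2.41731e+02 -2.81000e-01] [-0.3 -0.6  0.1 -0.2 -0.6  1.4 -0.2 -0.4]
foot edge yaw 0.09797433841245971 129.70160832380247
[-384.0, -257.0, -9.0] [0.0, 0.0, -0.392]
[ 421.29115187 -267.81912489   45.        ]
```

```bash
python3 -m creep '[{"translation":[-48,-32,-1],"angular":[0,0,-0.05],"jaw":0},{"translation":[-96,-64,-2],"angular":[0,0,-0.1],"jaw":0},{"translation":[-144,-96,-3],"angular":[0,0,-0.15],"jaw":0},{"translation":[-192,-128,-4],"angular":[0,0,-0.2],"jaw":0},{"translation":[-240,-160,-5],"angular":[0,0,-0.25],"jaw":0},{"translation":[-288,-192,-6],"angular":[0,0,-0.3],"jaw":0},{"translation":[-336,-224,-8],"angular":[0,0,-0.35],"jaw":0},{"translation":[-384,-257,-9],"angular":[0,0,-0.392],"jaw":0}]'
python3 -c "
from geo import *
rows([(st(-117,-36,150),1.65)]);print(ctrl.get_obs()['qpos'])"
```

```text
t: 1.7
ee_pos: [480.9, 228.1, 200.8]
orientation: [-0.119, 3.139, 0.001]
ft_force: [1.3, 1.1, -0.0]
width: 10.9
grasp_force: 0.0
stand [ 5.35448e+02 -2.25238e+02  7.40000e-02] [ 0.9 -0.4  0.8 -0.  -0.2 -1.  -0.6 -0.7]
tube [ 5.24390e+02  2.41731e+02 -2.81000e-01] [-0.3 -0.6  0.1 -0.2 -0.6  1.4 -0.2 -0.4]
[97.0, -492.0, 51.0] [0.0, 0.001, -0.004]
[ 4.20431460e-01  2.75315167e-01  1.82694893e+00  6.08440744e-05
  1.03842167e+00 -1.22609553e+00]
```

```bash
python3 -m creep '[{"translation":[12,-61,6],"angular":[0,0,0],"jaw":0},{"translation":[24,-122,12],"angular":[0,0,0],"jaw":0},{"translation":[36,-183,18],"angular":[0,0,0],"jaw":0},{"translation":[48,-244,24],"angular":[0,0,0],"jaw":0},{"translation":[60,-305,30],"angular":[0,0,0],"jaw":0},{"translation":[72,-366,36],"angular":[0,0,0],"jaw":0},{"translation":[84,-430,42],"angular":[0,0,0],"jaw":0},{"translation":[97,-490,50],"angular":[0,0,0],"jaw":0}]'
python3 -c "
from geo import *
save('top','t1.png');save('side','s1.png')
a=cv2.imread('pics/t1.png')[185:285,320:453];b=cv2.imread('pics/s1.png')[230:330,230:363]
f=lambda i:cv2.resize(i,(400,300),interpolation=cv2.INTER_CUBIC)
cv2.imwrite('pics/c1.png',np.hstack([f(a),f(b)]))
rows([(st(-117,-36,46),1.65)])
"
```

```text
t: 2.7
ee_pos: [419.5, -266.4, 151.0]
orientation: [-0.116, 3.138, -0.001]
ft_force: [0.7, -0.0, -0.4]
width: 0.3
grasp_force: 0.0
stand [ 5.35448e+02 -2.25238e+02  7.40000e-02] [ 0.9 -0.4  0.8 -0.  -0.2 -1.  -0.6 -0.7]
tube [ 5.24390e+02  2.41731e+02 -2.81000e-01] [-0.3 -0.6  0.1 -0.2 -0.6  1.4 -0.2 -0.4]
[-2.0, -1.0, 104.0] [-0.002, 0.001, -0.01]
```

View pics/c1.png

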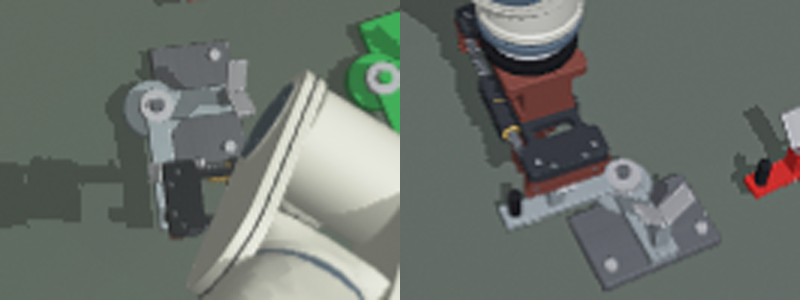

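The tool is beside the knob on its trailing side. The knob shows at (515,203) in the side half of the crop. I'll descend.

```bash
python3 -m creep '[{"translation":[-1,0,20],"angular":[0,0,0],"jaw":0},{"translation":[-2,-1,40],"angular":[0,0,0],"jaw":0},{"translation":[-2,-1,58],"angular":[0,0,0],"jaw":0},{"translation":[-2,-1,74],"angular":[0,0,0],"jaw":0},{"translation":[-2,-1,88],"angular":[0,0,0],"jaw":0},{"translation":[-2,-1,98],"angular":[0,0,0],"jaw":0},{"translation":[-2,-1,103],"angular":[0,0,0],"jaw":0},{"translation":[-2,-1,103],"angular":[0,0,0],"jaw":0}]'
python3 -c "
from geo import *
W=[]
for k in range(1,18):
    th=min(1.45,0.1*(k-1));d=21 if k>1 else 26
    W.append((st(-117*np.cos(th)-d*np.sin(th),117*np.sin(th)-d*np.cos(th),46),1.65-th))
rows(W)"
```

```text
t: 3.8
ee_pos: [421.6, -264.8, 47.5]
orientation: [0.116, -3.139, -0.0]
ft_force: [-0.5, 0.4, -0.1]
width: 0.1
grasp_force: 0.0
stand [ 5.35448e+02 -2.25238e+02  7.40000e-02] [ 0.9 -0.4  0.8 -0.  -0.2 -1.  -0.6 -0.7]
tube [ 5.24390e+02  2.41731e+02 -2.81000e-01] [-0.3 -0.6  0.1 -0.2 -0.6  1.4 -0.2 -0.4]
[1.0, 5.0, 2.0] [0.0, -0.0, -0.005]
[2.0, 22.0, 2.0] [0.0, -0.0, 0.095]
[2.0, 34.0, 2.0] [0.0, -0.0, 0.195]
[2.0, 46.0, 2.0] [0.0, -0.0, 0.295]
[-0.0, 57.0, 2.0] [0.0, -0.0, 0.395]
[-4.0, 69.0, 2.0] [0.0, -0.0, 0.495]
[-8.0, 80.0, 2.0] [0.0, -0.0, 0.595]
[-13.0, 90.0, 2.0] [0.0, -0.0, 0.695]
[-20.0, 100.0, 2.0] [0.0, -0.0, 0.795]
[-27.0, 110.0, 2.0] [0.0, -0.0, 0.895]
[-36.0, 118.0, 2.0] [0.0, -0.0, 0.995]
[-45.0, 126.0, 2.0] [0.0, -0.0, 1.095]
[-54.0, 132.0, 2.0] [-0.0, -0.0, 1.195]
[-65.0, 138.0, 2.0] [-0.0, -0.0, 1.295]
[-76.0, 143.0, 2.0] [-0.0, -0.0, 1.395]
[-81.0, 145.0, 2.0] [-0.0, -0.0, 1.445]
[-81.0, 145.0, 2.0] [-0.0, -0.0, 1.445]
```

```bash
python3 -m creep '[{"translation":[1,5,1],"angular":[0,0,0],"jaw":0},{"translation":[2,22,1],"angular":[0,0,0.095],"jaw":0},{"translation":[2,34,1],"angular":[0,0,0.195],"jaw":0},{"translation":[2,46,1],"angular":[0,0,0.295],"jaw":0},{"translation":[0,57,1],"angular":[0,0,0.395],"jaw":0},{"translation":[-4,69,1],"angular":[0,0,0.495],"jaw":0},{"translation":[-8,80,1],"angular":[0,0,0.595],"jaw":0},{"translation":[-13,90,1],"angular":[0,0,0.695],"jaw":0}]'
python3 -c "
from geo import *
W=[]
for k in range(9,18):
    th=min(1.45,0.1*(k-1));d=21
    W.append((st(-117*np.cos(th)-d*np.sin(th),117*np.sin(th)-d*np.cos(th),46),1.65-th))
rows(W)"
```

```text
t: 4.8
ee_pos: [428.2, -173.6, 47.1]
orientation: [0.964, 2.989, -0.0]
ft_force: [-0.1, -0.0, 0.1]
width: 0.7
grasp_force: 0.0
stand [ 5.35448e+02 -2.25238e+02  7.40000e-02] [ 0.9 -0.4  0.8 -0.  -0.2 -1.  -0.6 -0.7]
tube [ 5.24390e+02  2.41731e+02 -2.81000e-01] [-0.3 -0.6  0.1 -0.2 -0.6  1.4 -0.2 -0.4]
[1.0, 12.0, 1.0] [0.0, 0.001, 0.097]
[2.0, 24.0, 1.0] [0.0, 0.001, 0.197]
[1.0, 36.0, 1.0] [0.0, 0.001, 0.297]
[-1.0, 47.0, 1.0] [0.0, 0.001, 0.397]
[-5.0, 59.0, 1.0] [0.0, 0.001, 0.497]
[-9.0, 70.0, 1.0] [0.0, 0.001, 0.597]
[-14.0, 80.0, 1.0] [0.0, 0.001, 0.697]
[-17.0, 85.0, 1.0] [0.0, 0.001, 0.747]
[-17.0, 85.0, 1.0] [0.0, 0.001, 0.747]
```

```bash
python3 -c "
from geo import *
save('top','t2.png');save('side','s2.png')
a=cv2.imread('pics/t2.png')[185:285,320:453];b=cv2.imread('pics/s2.png')[230:330,230:363]
f=lambda i:cv2.resize(i,(400,300),interpolation=cv2.INTER_CUBIC)
cv2.imwrite('pics/c2.png',np.hstack([f(a),f(b)]))
"
```

```text
stand [ 5.35448e+02 -2.25238e+02  7.40000e-02] [ 0.9 -0.4  0.8 -0.  -0.2 -1.  -0.6 -0.7]
tube [ 5.24390e+02  2.41731e+02 -2.81000e-01] [-0.3 -0.6  0.1 -0.2 -0.6  1.4 -0.2 -0.4]
```

View pics/c2.png

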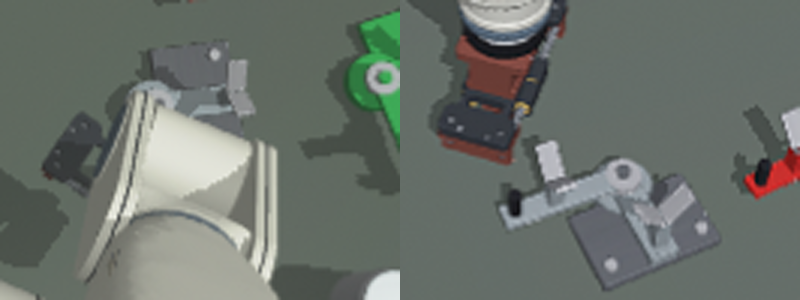

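```bash
python3 -c "
from geo import *
o=ctrl.get_obs();p=np.array(o['ee_pos']);print(o['ft_force'],o['t'],p,o['orientation'],o['qpos'])
for c,ox,oy in(('top',320,185),('side',230,230)):
    P=[p,p+[0,0,80],st(-117,0,38),st(-117,0,72),st(0,0,46)]
    print(c,((px(c,P)-[ox,oy])*3).round(0).tolist())
"
```

```text
stand [ 5.35448e+02 -2.25238e+02  7.40000e-02] [ 0.9 -0.4  0.8 -0.  -0.2 -1.  -0.6 -0.7]
tube [ 5.24390e+02  2.41731e+02 -2.81000e-01] [-0.3 -0.6  0.1 -0.2 -0.6  1.4 -0.2 -0.4]
[-0.13646227 -0.19902007 -0.06568131] 4.9 [ 428.34832701 -173.41357163   47.06545711] [9.58638160e-01 2.99101836e+00 2.69615462e-05] [-4.10492335e-01  4.31567525e-01  2.07285479e+00  1.47474353e-04
  6.36471037e-01 -1.36108419e+00]
top [[113.0, 206.0], [126.0, 199.0], [170.0, 216.0], [177.0, 214.0], [159.0, 104.0]]
side [[104.0, 154.0], [104.0, 107.0], [113.0, 211.0], [113.0, 193.0], [222.0, 169.0]]
```

```bash
python3 -c "
from h import *
a=cv2.imread('pics/s2.png')[225:325,225:358];b=cv2.imread('pics/t2.png')[185:285,320:453]
f=lambda i:cv2.resize(i,(798,600),interpolation=cv2.INTER_CUBIC)
cv2.imwrite('pics/c3.png',f(a))
"
```

```text
(no output)
```

View pics/c3.png

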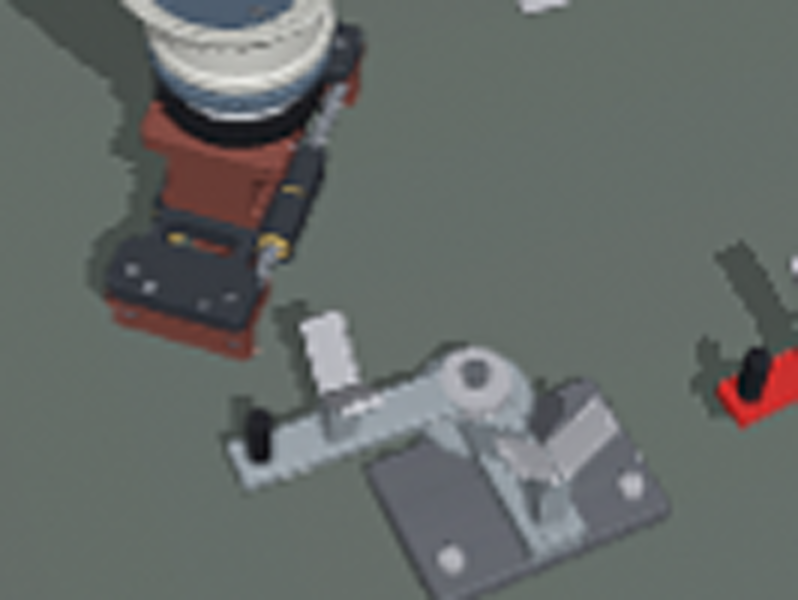

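c3 shows the arm still folded, with the knob at (260,440), although the tool has passed it. I'll compare the predicted gripper body corners with the visible ones, (112,315) and (252,357) in this crop.

```bash
python3 -c "
from geo import *
o=ctrl.get_obs();p=np.array(o['ee_pos']);M=R.from_rotvec(o['orientation']).as_matrix()
for n,v in dict(c1=[37.5,-89,-80],c2=[-37.5,-89,-80],d1=[37.5,89,-80],d2=[-37.5,89,-80],e1=[89,-37.5,-80],e2=[89,37.5,-80],f1=[-89,-37.5,-80],f2=[-89,37.5,-80],f=[0,-13,0],g=[0,13,0]).items():
    print(n,((px('side',p+M@v)-225)*6).round(0).tolist())
s0=cv2.imread('pics/side0.png').astype(int);s2=cv2.imread('pics/s2.png').astype(int)
print(np.abs(s0-s2)[285:310,258:300].sum(2).max(), s2[294:303,262:276].sum(2).min())
t0=cv2.imread('pics/top0.png').astype(int)
"
```

```text
stand [ 5.35448e+02 -2.25238e+02  7.40000e-02] [ 0.9 -0.4  0.8 -0.  -0.2 -1.  -0.6 -0.7]
tube [ 5.24390e+02  2.41731e+02 -2.81000e-01] [-0.3 -0.6  0.1 -0.2 -0.6  1.4 -0.2 -0.4]
c1 [[97.0, 373.0]]
c2 [[252.0, 418.0]]
d1 [[225.0, 88.0]]
d2 [[367.0, 125.0]]
e1 [[35.0, 256.0]]
e2 [[93.0, 139.0]]
f1 [[394.0, 357.0]]
f2 [[438.0, 231.0]]
f [[230.0, 358.0]]
g [[247.0, 317.0]]
31 57
```

```bash
python3 -c "
from geo import *
for z in (191,241): print(z,px('side',[195,594,z]),px('top',[195,594,z]))
a=cv2.imread('pics/side0.png')[0:150,80:220]
b=cv2.imread('pics/top0.png')[270:420,0:140]
f=lambda i:cv2.resize(i,(400,428),interpolation=cv2.INTER_CUBIC)
cv2.imwrite('pics/c4.png',np.hstack([f(a),f(b)]))
"
```

```text
stand [ 5.35448e+02 -2.25238e+02  7.40000e-02] [ 0.9 -0.4  0.8 -0.  -0.2 -1.  -0.6 -0.7]
tube [ 5.24390e+02  2.41731e+02 -2.81000e-01] [-0.3 -0.6  0.1 -0.2 -0.6  1.4 -0.2 -0.4]
191 [[152.69891431 116.99936092]] [[ 85.65156053 337.32014336]]
241 [[150.12107676 105.92216574]] [[ 78.02509047 338.97860139]]
```

View pics/c4.png

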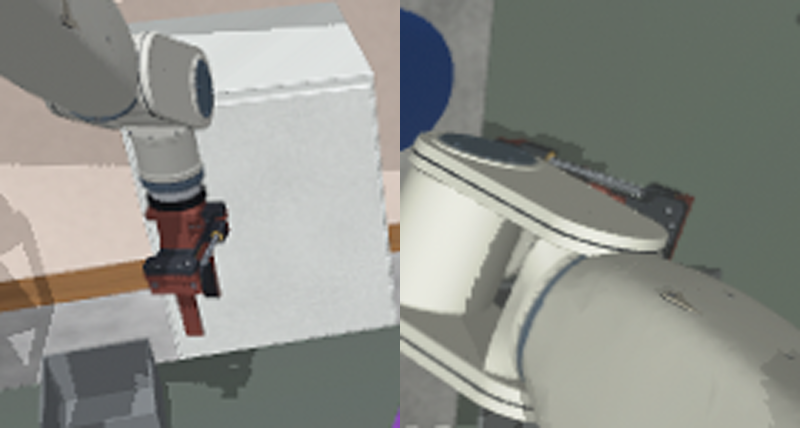

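```bash
python3 -c "
from geo import *
o=ctrl.get_obs();p=np.array(o['ee_pos']);M=R.from_rotvec(o['orientation']).as_matrix()
for h in (80,125,160):
  print(h,[((px('top',p+M@[x,y,-h])-[320,185])*3).round(0).tolist() for x,y in((37.5,89),(-37.5,89),(37.5,-89),(-37.5,-89))])
  print(h,[((px('side',p+M@[x,y,-h])-225)*6).round(0).tolist() for x,y in((37.5,89),(-37.5,89),(37.5,-89),(-37.5,-89))])
M0=R.from_rotvec([.497,3.102,0]).as_matrix();p0=np.array([195.3,593.7,191.4])
print([ (px('side',p0+M0@[0,y,0])-[80,0])*2.857 for y in(-50,50)])
"
```

```text
stand [ 5.35448e+02 -2.25238e+02  7.40000e-02] [ 0.9 -0.4  0.8 -0.  -0.2 -1.  -0.6 -0.7]
tube [ 5.24390e+02  2.41731e+02 -2.81000e-01] [-0.3 -0.6  0.1 -0.2 -0.6  1.4 -0.2 -0.4]
80 [[[29.0, 178.0]], [[72.0, 116.0]], [[182.0, 284.0]], [[224.0, 221.0]]]
80 [[[225.0, 88.0]], [[367.0, 125.0]], [[97.0, 373.0]], [[252.0, 418.0]]]
125 [[[34.0, 173.0]], [[78.0, 110.0]], [[192.0, 283.0]], [[235.0, 217.0]]]
125 [[[224.0, 30.0]], [[370.0, 67.0]], [[92.0, 317.0]], [[252.0, 363.0]]]
160 [[[38.0, 169.0]], [[83.0, 104.0]], [[200.0, 282.0]], [[244.0, 214.0]]]
160 [[[223.0, -18.0]], [[372.0, 20.0]], [[87.0, 272.0]], [[251.0, 318.0]]]
[array([[199.23841485, 354.66687931]]), array([[216.15802788, 314.46487631]])]
```

The cameras agree on x and y, but the gripper sits about 30 mm higher than the reported TCP. At the start the tips were about 7 px higher than predicted, and here the body is higher by about 45 mm. So the fingers passed over the knob, which tops out at 72 mm. I'll go back and push lower, to about 20 mm reported.

```bash
python3 -c "
from geo import *
rows([(st(-117,-36,75),1.65),(st(-117,-36,20),1.65)])"
```

```text
stand [ 5.35448e+02 -2.25238e+02  7.40000e-02] [ 0.9 -0.4  0.8 -0.  -0.2 -1.  -0.6 -0.7]
tube [ 5.24390e+02  2.41731e+02 -2.81000e-01] [-0.3 -0.6  0.1 -0.2 -0.6  1.4 -0.2 -0.4]
[-50.0, -82.0, -28.0] [-0.0, 0.001, -0.7]
[-50.0, -82.0, 27.0] [-0.0, 0.001, -0.7]
```

```bash
python3 -m creep '[{"translation":[0,0,-28],"angular":[0,0,0],"jaw":0},{"translation":[-10,-18,-28],"angular":[0,0,-0.17],"jaw":0},{"translation":[-24,-40,-28],"angular":[0,0,-0.34],"jaw":0},{"translation":[-38,-62,-28],"angular":[0,0,-0.52],"jaw":0},{"translation":[-50,-82,-28],"angular":[0,0,-0.7],"jaw":0},{"translation":[-50,-82,-15],"angular":[0,0,-0.7],"jaw":0},{"translation":[-50,-82,0],"angular":[0,0,-0.7],"jaw":0},{"translation":[-50,-82,10],"angular":[0,0,-0.7],"jaw":0}]'
python3 -c "
from geo import *
W=[(st(-117,-36,20),1.65)]
for k in range(1,7):
    th=0.1*(k-1);d=21
    W.append((st(-117*np.cos(th)-d*np.sin(th),117*np.sin(th)-d*np.cos(th),20),1.65-th))
rows(W)"
```

```text
t: 5.9
ee_pos: [420.2, -268.7, 35.2]
orientation: [0.124, -3.137, -0.002]
ft_force: [-0.1, -0.3, 0.5]
width: 0.4
grasp_force: 0.0
stand [ 5.35448e+02 -2.25238e+02  7.40000e-02] [ 0.9 -0.4  0.8 -0.  -0.2 -1.  -0.6 -0.7]
tube [ 5.24390e+02  2.41731e+02 -2.81000e-01] [-0.3 -0.6  0.1 -0.2 -0.6  1.4 -0.2 -0.4]
[-1.0, -1.0, 15.0] [0.001, -0.002, -0.0]
[-1.0, 14.0, 15.0] [0.001, -0.002, -0.0]
[0.0, 26.0, 15.0] [0.001, -0.002, 0.1]
[0.0, 37.0, 15.0] [0.001, -0.002, 0.2]
[-0.0, 49.0, 15.0] [0.001, -0.002, 0.3]
[-3.0, 61.0, 15.0] [0.001, -0.002, 0.4]
[-6.0, 72.0, 15.0] [0.001, -0.002, 0.5]
```

```bash
python3 -m creep '[{"translation":[-1,-1,8],"angular":[0,0,0],"jaw":0},{"translation":[-1,-1,15],"angular":[0,0,0],"jaw":0},{"translation":[-1,8,15],"angular":[0,0,0],"jaw":0},{"translation":[-1,14,15],"angular":[0,0,0],"jaw":0},{"translation":[0,26,15],"angular":[0,0,0.1],"jaw":0},{"translation":[0,37,15],"angular":[0,0,0.2],"jaw":0},{"translation":[0,49,15],"angular":[0,0,0.3],"jaw":0},{"translation":[-3,61,15],"angular":[0,0,0.4],"jaw":0}]'
python3 -c "
from geo import *
s0=cv2.imread('pics/side0.png').astype(int);s2=save('side','s3.png')[:,:,::-1].astype(int)
print(s2[294:303,262:276].sum(2).min(),np.abs(s0-s2)[285:310,258:300].sum(2).max())
W=[]
for k in range(6,17):
    th=min(0.1*(k-1),1.45);d=21
    W.append((st(-117*np.cos(th)-d*np.sin(th),117*np.sin(th)-d*np.cos(th),20),1.65-th))
rows(W)"
```

```text
t: 6.9
ee_pos: [418.8, -208.4, 22.1]
orientation: [0.506, 3.1, -0.001]
ft_force: [-2.5, -1.7, 1.8]
width: 0.3
grasp_force: 1.1
stand [ 5.35448e+02 -2.25238e+02  7.40000e-02] [ 0.9 -0.4  0.8 -0.  -0.2 -1.  -0.6 -0.7]
tube [ 5.24390e+02  2.41731e+02 -2.81000e-01] [-0.3 -0.6  0.1 -0.2 -0.6  1.4 -0.2 -0.4]
135 377
[2.0, 11.0, 2.0] [0.0, -0.0, 0.093]
[3.0, 23.0, 2.0] [0.0, -0.0, 0.193]
[2.0, 35.0, 2.0] [0.0, -0.0, 0.293]
[-0.0, 46.0, 2.0] [0.0, -0.0, 0.393]
[-3.0, 58.0, 2.0] [0.0, -0.0, 0.493]
[-8.0, 69.0, 2.0] [0.0, -0.0, 0.593]
[-13.0, 80.0, 2.0] [0.0, -0.0, 0.693]
[-20.0, 90.0, 2.0] [-0.0, -0.0, 0.793]
[-27.0, 99.0, 2.0] [-0.0, -0.0, 0.893]
[-35.0, 107.0, 2.0] [-0.0, -0.0, 0.993]
[-40.0, 111.0, 2.0] [-0.0, -0.0, 1.043]
```

The tool is touching the knob and the arm is moving. I'll continue the arc.

```bash
python3 -m creep '[{"translation":[2,11,0],"angular":[0,0,0.1],"jaw":0},{"translation":[3,23,0],"angular":[0,0,0.2],"jaw":0},{"translation":[2,35,0],"angular":[0,0,0.3],"jaw":0},{"translation":[0,46,0],"angular":[0,0,0.4],"jaw":0},{"translation":[-3,58,0],"angular":[0,0,0.5],"jaw":0},{"translation":[-8,69,0],"angular":[0,0,0.6],"jaw":0},{"translation":[-13,80,0],"angular":[0,0,0.7],"jaw":0},{"translation":[-20,90,0],"angular":[0,0,0.8],"jaw":0}]'
python3 -c "
from geo import *
W=[]
for th in (1.2,1.3,1.4,1.45,1.5):
    d=21
    W.append((st(-117*np.cos(th)-d*np.sin(th),117*np.sin(th)-d*np.cos(th),21),1.65-th))
rows(W)"
```

```text
t: 7.95
ee_pos: [465.7, -129.4, 22.0]
orientation: [-1.671, -2.659, 0.001]
ft_force: [-1.3, -1.3, -0.0]
width: 0.3
grasp_force: 0.9
stand [ 5.35448e+02 -2.25238e+02  7.40000e-02] [ 0.9 -0.4  0.8 -0.  -0.2 -1.  -0.6 -0.7]
tube [ 5.24390e+02  2.41731e+02 -2.81000e-01] [-0.3 -0.6  0.1 -0.2 -0.6  1.4 -0.2 -0.4]
[0.0, 1.0, 1.0] [-0.001, -0.001, -0.001]
[2.0, 12.0, 1.0] [-0.001, -0.001, 0.099]
[2.0, 24.0, 1.0] [-0.001, -0.001, 0.199]
[2.0, 30.0, 1.0] [-0.001, -0.0, 0.249]
[1.0, 36.0, 1.0] [-0.001, -0.0, 0.299]
```

Next I'll push through to about 1.5 rad, back off along the tangent, and rise.

```bash
python3 -m creep '[{"translation":[2,12,0],"angular":[0,0,0.1],"jaw":0},{"translation":[2,24,0],"angular":[0,0,0.2],"jaw":0},{"translation":[2,30,0],"angular":[0,0,0.25],"jaw":0},{"translation":[1,36,0],"angular":[0,0,0.3],"jaw":0},{"translation":[1,36,0],"angular":[0,0,0.3],"jaw":0},{"translation":[1,20,0],"angular":[0,0,0.3],"jaw":0},{"translation":[1,10,-30],"angular":[0,0,0.3],"jaw":0},{"translation":[1,0,-90],"angular":[0,0,0.3],"jaw":0.6}]'
python3 -c "
from geo import *
print(px('top',[st(0,117,72),st(0,75,101)]),px('side',[st(0,117,55),st(0,75,101)]))
rows([((T[0],T[1],160),T[2])])"
```

```text
t: 8.95
ee_pos: [462.5, -128.8, 110.7]
orientation: [-2.044, -2.378, 0.004]
ft_force: [0.5, -0.8, -0.1]
width: 7.6
grasp_force: 0.0
stand [ 5.35448e+02 -2.25238e+02  7.40000e-02] [ 0.9 -0.4  0.8 -0.  -0.2 -1.  -0.6 -0.7]
tube [ 5.24390e+02  2.41731e+02 -2.81000e-01] [-0.3 -0.6  0.1 -0.2 -0.6  1.4 -0.2 -0.4]
[[336.7628052  221.26875136]
 [351.73265315 218.72211607]] [[288.80298593 255.57686394]
 [294.85337466 256.69022038]]
[357.0, 117.0, -49.0] [-0.006, -0.001, 0.432]
```

```bash
python3 -m creep '[{"translation":[20,6,-30],"angular":[0,0,0.06],"jaw":0.6},{"translation":[75,24,-49],"angular":[0,0,0.12],"jaw":0.6},{"translation":[132,43,-49],"angular":[0,0,0.18],"jaw":0.6},{"translation":[189,62,-49],"angular":[0,0,0.25],"jaw":0.6},{"translation":[246,81,-49],"angular":[0,0,0.31],"jaw":0.6},{"translation":[303,100,-49],"angular":[0,0,0.37],"jaw":0.6},{"translation":[357,117,-49],"angular":[0,0,0.43],"jaw":0.6},{"translation":[357,117,-49],"angular":[0,0,0.43],"jaw":0.6}]'
python3 -c "
from geo import *
save('top','t5.png');save('side','s5.png')
a=cv2.imread('pics/t5.png')[185:285,320:453];b=cv2.imread('pics/s5.png')[230:330,230:363]
d=cv2.imread('pics/s5.png')[110:225,180:333];e=cv2.imread('pics/t5.png')[170:270,165:298]
f=lambda i:cv2.resize(i,(400,300),interpolation=cv2.INTER_CUBIC)
cv2.imwrite('pics/c5.png',np.vstack([np.hstack([f(a),f(b)]),np.hstack([f(e),f(d)])]))
o=ctrl.get_obs();p=np.array(o['ee_pos']);M=R.from_rotvec(o['orientation']).as_matrix();w=o['width']/2+7
for dz in (0,30,40): print(dz,[(px('side',p+[0,0,dz]+M@[0,y,0])-[180,110])*2.61 for y in(-w,w)])
rows([((T[0],T[1],60),T[2])]);print(w)"
```

```text
t: 9.95
ee_pos: [528.0, 243.8, 160.3]
orientation: [-2.505, -1.895, -0.0]
ft_force: [-0.7, -0.5, -1.5]
width: 52.4
grasp_force: 0.0
stand [ 5.35448e+02 -2.25238e+02  7.40000e-02] [ 0.9 -0.4  0.8 -0.  -0.2 -1.  -0.6 -0.7]
tube [ 5.24390e+02  2.41731e+02 -2.81000e-01] [-0.3 -0.6  0.1 -0.2 -0.6  1.4 -0.2 -0.4]
0 [array([[179.95264135, 136.60237097]]), array([[228.87865017, 136.31012618]])]
30 [array([[179.21007137, 119.22809853]]), array([[228.88310786, 118.95766354]])]
40 [array([[178.95820523, 113.31945015]]), array([[228.88488868, 113.05659348]])]
[0.0, -3.0, 100.0] [-0.001, 0.001, 0.003]
33.32647779045677
```

View pics/c5.png

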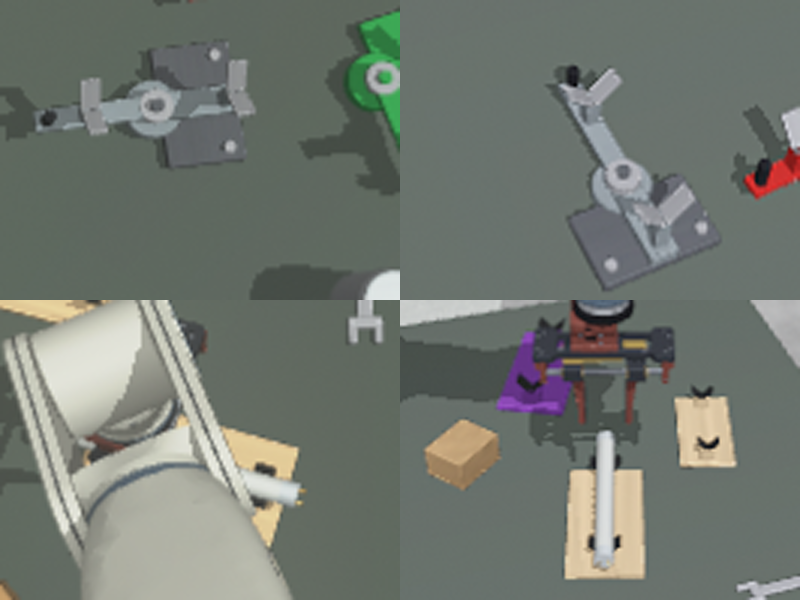

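c5 shows the swing arm out: knob at top (336,224), in line with the hinge and the fixed V. The open fingers straddle the tube from above, and the tips give a z offset of about 25 mm. I'll descend on the tube.

```bash
python3 -m creep '[{"translation":[0,-3,30],"angular":[0,0,0],"jaw":0.6},{"translation":[0,-3,60],"angular":[0,0,0],"jaw":0.6},{"translation":[0,-3,90],"angular":[0,0,0],"jaw":0.6},{"translation":[0,-3,115],"angular":[0,0,0],"jaw":0.6},{"translation":[0,-3,133],"angular":[0,0,0],"jaw":0.6},{"translation":[0,-3,145],"angular":[0,0,0],"jaw":0.6},{"translation":[0,-3,152],"angular":[0,0,0],"jaw":0.6},{"translation":[0,-3,152],"angular":[0,0,0],"jaw":0.6}]'
cat > geo2.py <<'E'
from geo import *
def res2(p):
    c,s=np.cos(p[2]),np.sin(p[2]);f=lambda x,y,z:[p[0]+c*x-s*y,p[1]+s*x+c*y,z]
    P=[f(0,0,46),f(-117,0,72),f(0,117,72),f(0,75,101),f(0,-75,101)];Q=[f(0,0,46),f(-117,0,55),f(0,117,55)]
    return np.r_[px("top",P)-[[372,220],[378.2,256.2],[335.7,224],[351.3,220.5],[400.3,214]],px("side",Q)-[[304.2,287.5],[268.1,298],[287.8,255]]].ravel()
S2=least_squares(res2,S).x
if __name__=="__main__": print("S2",S2.round(3),res2(S2).round(1))
E
python3 geo2.py
```

```text
t: 11.05
ee_pos: [525.5, 242.3, 8.6]
orientation: [-2.51, -1.89, 0.0]
ft_force: [0.7, -0.3, -0.3]
width: 52.7
grasp_force: 0.0
stand [ 5.35448e+02 -2.25238e+02  7.40000e-02] [ 0.9 -0.4  0.8 -0.  -0.2 -1.  -0.6 -0.7]
tube [ 5.24390e+02  2.41731e+02 -2.81000e-01] [-0.3 -0.6  0.1 -0.2 -0.6  1.4 -0.2 -0.4]
S2 [ 5.34641e+02 -2.22913e+02  1.09000e-01] [ 0.2 -0.1  1.4  0.1  0.5 -1.2 -0.2 -0.7 -0.1  0.3 -0.7 -1.6 -0.5 -0.2
 -0.6  0.5]
```

```bash
python3 -m creep '[{"translation":[0,0,0],"angular":[0,0,0],"jaw":0.4},{"translation":[0,0,0],"angular":[0,0,0],"jaw":0.3},{"translation":[0,0,0],"angular":[0,0,0],"jaw":0.25},{"translation":[0,0,0],"angular":[0,0,0],"jaw":0.2},{"translation":[0,0,0],"angular":[0,0,0],"jaw":0.2},{"translation":[0,0,0],"angular":[0,0,0],"jaw":0.2},{"translation":[0,0,0],"angular":[0,0,0],"jaw":0.2},{"translation":[0,0,0],"angular":[0,0,0],"jaw":0.2}]'
```

```text
t: 12.05
ee_pos: [524.4, 242.8, 8.9]
orientation: [-2.509, -1.888, 0.002]
ft_force: [-4.4, 2.7, 4.1]
width: 24.9
grasp_force: 30.0
```

```bash
python3 -m creep '[{"translation":[0,0,-5],"angular":[0,0,0],"jaw":0.2},{"translation":[0,0,-15],"angular":[0,0,0],"jaw":0.2},{"translation":[0,0,-30],"angular":[0,0,0],"jaw":0.2},{"translation":[0,0,-50],"angular":[0,0,0],"jaw":0.2},{"translation":[0,0,-75],"angular":[0,0,0],"jaw":0.2},{"translation":[0,0,-95],"angular":[0,0,0],"jaw":0.2},{"translation":[0,0,-110],"angular":[0,0,0],"jaw":0.2},{"translation":[0,0,-115],"angular":[0,0,0],"jaw":0.2}]'
python3 -c "
from geo2 import *
rows([((S2[0],S2[1],124),0.105),((S2[0],S2[1],49),0.105)])"
```

```text
t: 13.05
ee_pos: [526.1, 242.6, 125.1]
orientation: [2.509, 1.889, 0.003]
ft_force: [0.3, -0.6, -1.4]
width: 25.1
grasp_force: 30.0
stand [ 5.35448e+02 -2.25238e+02  7.40000e-02] [ 0.9 -0.4  0.8 -0.  -0.2 -1.  -0.6 -0.7]
tube [ 5.24390e+02  2.41731e+02 -2.81000e-01] [-0.3 -0.6  0.1 -0.2 -0.6  1.4 -0.2 -0.4]
[-445.0, 137.0, 1.0] [0.002, -0.001, -0.385]
[-445.0, 137.0, 76.0] [0.002, -0.001, -0.385]
```

```bash
python3 -m creep '[{"translation":[-20,6,0],"angular":[0,0,-0.02],"jaw":0.2},{"translation":[-60,18,0],"angular":[0,0,-0.05],"jaw":0.2},{"translation":[-105,32,0],"angular":[0,0,-0.09],"jaw":0.2},{"translation":[-150,46,0],"angular":[0,0,-0.13],"jaw":0.2},{"translation":[-195,60,0],"angular":[0,0,-0.17],"jaw":0.2},{"translation":[-240,74,0],"angular":[0,0,-0.21],"jaw":0.2},{"translation":[-280,86,0],"angular":[0,0,-0.25],"jaw":0.2},{"translation":[-310,95,0],"angular":[0,0,-0.28],"jaw":0.2}]'
python3 -c "
from geo2 import *
rows([((S2[0],S2[1],124),0.105)])"
```

```text
t: 14.05
ee_pos: [530.6, -83.5, 123.2]
orientation: [-2.221, -2.221, 0.001]
ft_force: [0.9, -0.2, -1.9]
width: 25.1
grasp_force: 30.0
stand [ 5.35448e+02 -2.25238e+02  7.40000e-02] [ 0.9 -0.4  0.8 -0.  -0.2 -1.  -0.6 -0.7]
tube [ 5.24390e+02  2.41731e+02 -2.81000e-01] [-0.3 -0.6  0.1 -0.2 -0.6  1.4 -0.2 -0.4]
[-139.0, 4.0, -1.0] [-0.001, -0.0, -0.105]
```

```bash
python3 -m creep '[{"translation":[-30,1,0],"angular":[0,0,-0.03],"jaw":0.2},{"translation":[-60,2,0],"angular":[0,0,-0.05],"jaw":0.2},{"translation":[-90,3,0],"angular":[0,0,-0.08],"jaw":0.2},{"translation":[-115,4,0],"angular":[0,0,-0.105],"jaw":0.2},{"translation":[-130,4,0],"angular":[0,0,-0.105],"jaw":0.2},{"translation":[-137,4,0],"angular":[0,0,-0.105],"jaw":0.2},{"translation":[-137,4,0],"angular":[0,0,-0.105],"jaw":0.2},{"translation":[-137,4,0],"angular":[0,0,-0.105],"jaw":0.2}]'
python3 -c "
from geo2 import *
rows([((S2[0],S2[1],80),0.105)])
save('top','t6.png');save('side','s6.png')
o=ctrl.get_obs();p=np.array(o['ee_pos']);M=R.from_rotvec(o['orientation']).as_matrix()
c=p+[0,0,52-8.9];print(c)
print('pred ends',[px(k,[c+M@[130,0,0],c-M@[130,0,0]]).round(0).tolist() for k in('top','side')])
a=cv2.imread('pics/t6.png')[170:270,310:443];b=cv2.imread('pics/s6.png')[215:315,230:363]
f=lambda i:cv2.resize(i,(400,300),interpolation=cv2.INTER_CUBIC)
cv2.imwrite('pics/c6.png',np.hstack([f(a),f(b)]))"
```

```text
t: 15.05
ee_pos: [535.0, -218.0, 123.6]
orientation: [-2.101, -2.335, 0.0]
ft_force: [-1.1, -0.6, -0.6]
width: 25.7
grasp_force: 30.0
stand [ 5.35448e+02 -2.25238e+02  7.40000e-02] [ 0.9 -0.4  0.8 -0.  -0.2 -1.  -0.6 -0.7]
tube [ 5.24390e+02  2.41731e+02 -2.81000e-01] [-0.3 -0.6  0.1 -0.2 -0.6  1.4 -0.2 -0.4]
[-5.0, -1.0, 44.0] [-0.0, -0.0, 0.0]
[ 535.18004801 -218.0756499   166.80536623]
pred ends [[[334.0, 218.0], [423.0, 208.0]], [[286.0, 228.0], [328.0, 298.0]]]
```

View pics/c6.png

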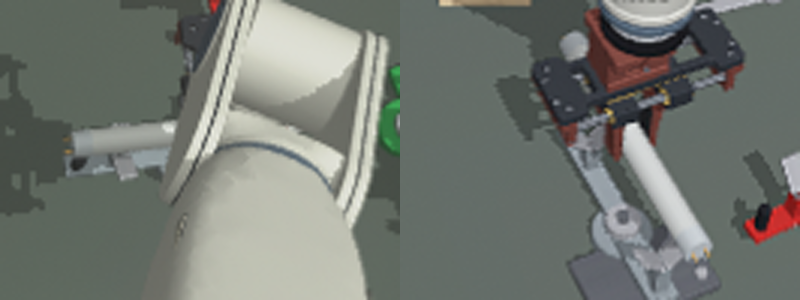

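c6 shows the tube level and where predicted: ends at top (334,217) and side (328,298), (288,230). I'll correct 5 mm along it and lower.

```bash
python3 -m creep '[{"translation":[-5,-1,10],"angular":[0,0,0],"jaw":0.2},{"translation":[-5,-1,22],"angular":[0,0,0],"jaw":0.2},{"translation":[-5,-1,34],"angular":[0,0,0],"jaw":0.2},{"translation":[-5,-1,44],"angular":[0,0,0],"jaw":0.2},{"translation":[-5,-1,53],"angular":[0,0,0],"jaw":0.2},{"translation":[-5,-1,60],"angular":[0,0,0],"jaw":0.2},{"translation":[-5,-1,64],"angular":[0,0,0],"jaw":0.2},{"translation":[-5,-1,64],"angular":[0,0,0],"jaw":0.2}]'
python3 -c "
from geo2 import *
rows([((S2[0],S2[1],50),0.105)]);o=ctrl.get_obs();print(o['ee_pos'],o['ft_force'],o['moment'])"
```

```text
t: 16.15
ee_pos: [534.6, -223.8, 59.5]
orientation: [-2.102, -2.335, 0.0]
ft_force: [0.7, -0.6, 0.1]
width: 25.5
grasp_force: 30.0
stand [ 5.35448e+02 -2.25238e+02  7.40000e-02] [ 0.9 -0.4  0.8 -0.  -0.2 -1.  -0.6 -0.7]
tube [ 5.24390e+02  2.41731e+02 -2.81000e-01] [-0.3 -0.6  0.1 -0.2 -0.6  1.4 -0.2 -0.4]
[1.0, 0.0, 9.0] [-0.0, -0.0, 0.0]
[ 534.64528913 -223.77836533   59.48642592] [ 0.66335457 -0.64223544  0.08228081] [-0.03696056  0.0687526   0.00535887]
```

```bash
python3 -m creep '[{"translation":[0,0,1],"angular":[0,0,0],"jaw":0.2},{"translation":[0,0,2],"angular":[0,0,0],"jaw":0.2},{"translation":[0,0,3],"angular":[0,0,0],"jaw":0.2},{"translation":[0,0,4],"angular":[0,0,0],"jaw":0.2},{"translation":[0,0,5],"angular":[0,0,0],"jaw":0.2},{"translation":[0,0,5],"angular":[0,0,0],"jaw":0.2},{"translation":[0,0,5],"angular":[0,0,0],"jaw":0.2},{"translation":[0,0,5],"angular":[0,0,0],"jaw":0.2}]'
```

```text
t: 17.15
ee_pos: [534.7, -223.9, 54.7]
orientation: [2.102, 2.335, 0.0]
ft_force: [0.8, -0.4, -1.2]
width: 25.6
grasp_force: 30.0
```

```bash
python3 -m creep '[{"translation":[0,0,0.5],"angular":[0,0,0],"jaw":0.2},{"translation":[0,0,1],"angular":[0,0,0],"jaw":0.2},{"translation":[0,0,1.5],"angular":[0,0,0],"jaw":0.2},{"translation":[0,0,2],"angular":[0,0,0],"jaw":0.2},{"translation":[0,0,2.5],"angular":[0,0,0],"jaw":0.2},{"translation":[0,0,3],"angular":[0,0,0],"jaw":0.2},{"translation":[0,0,3],"angular":[0,0,0],"jaw":0.2},{"translation":[0,0,3],"angular":[0,0,0],"jaw":0.2}]'; python3 -c "
from workcell import ctrl
o=ctrl.get_obs();print(o['ft_force'],o['moment'],o['ee_pos'])"
```

```text
t: 18.15
ee_pos: [534.7, -223.8, 51.7]
orientation: [2.102, 2.335, -0.0]
ft_force: [0.6, -0.2, -0.9]
width: 25.4
grasp_force: 30.0
[ 0.55351101 -0.20267118 -0.90651334] [-0.11993596  0.04930143 -0.03940995] [ 534.67409264 -223.83505717   51.68723898]
```

```bash
python3 -m creep '[{"translation":[0,0,0.5],"angular":[0,0,0],"jaw":0.2},{"translation":[0,0,1],"angular":[0,0,0],"jaw":0.2},{"translation":[0,0,1.2],"angular":[0,0,0],"jaw":0.2},{"translation":[0,0,1.5],"angular":[0,0,0],"jaw":0.2},{"translation":[0,0,1.5],"angular":[0,0,0],"jaw":0.2},{"translation":[0,0,1.5],"angular":[0,0,0],"jaw":0.2},{"translation":[0,0,1.5],"angular":[0,0,0],"jaw":0.2},{"translation":[0,0,1.5],"angular":[0,0,0],"jaw":0.2}]'; python3 -c "
from workcell import ctrl
o=ctrl.get_obs();print(o['ft_force'],o['moment'],o['ee_pos'])"
```

```text
t: 19.15
ee_pos: [534.9, -223.9, 50.4]
orientation: [2.101, 2.335, 0.0]
ft_force: [-0.4, -0.4, 4.3]
width: 25.3
grasp_force: 30.0
[-0.44451573 -0.35446294  4.30150997] [-0.06856698  0.09452588  0.24037766] [ 534.94079653 -223.94532664   50.40568324]
```

The tube touches at 50.4 mm, against an expected 50, with almost no side force. I'll release and rise.

```bash
python3 -m creep '[{"translation":[0,0,0.3],"angular":[0,0,0],"jaw":0.2},{"translation":[0,0,0.3],"angular":[0,0,0],"jaw":0.32},{"translation":[0,0,0.3],"angular":[0,0,0],"jaw":0.36},{"translation":[0,0,0.3],"angular":[0,0,0],"jaw":0.42},{"translation":[0,0,0.3],"angular":[0,0,0],"jaw":0.5},{"translation":[0,0,0.3],"angular":[0,0,0],"jaw":0.6},{"translation":[0,0,0.3],"angular":[0,0,0],"jaw":0.6},{"translation":[0,0,0.3],"angular":[0,0,0],"jaw":0.6}]'
python3 -m creep '[{"translation":[0,0,-5],"angular":[0,0,0],"jaw":0.6},{"translation":[0,0,-15],"angular":[0,0,0],"jaw":0.6},{"translation":[0,0,-35],"angular":[0,0,0],"jaw":0.6},{"translation":[0,0,-60],"angular":[0,0,0],"jaw":0.6},{"translation":[0,0,-90],"angular":[0,0,0],"jaw":0.6},{"translation":[30,0,-120],"angular":[0,0,0],"jaw":0.6},{"translation":[90,0,-140],"angular":[0,0,0],"jaw":0.6},{"translation":[150,0,-140],"angular":[0,0,0],"jaw":0.6}]'
python3 -m creep '[{"translation":[60,0,0],"angular":[0,0,0],"jaw":0.6},{"translation":[120,0,0],"angular":[0,0,0],"jaw":0.6},{"translation":[180,0,0],"angular":[0,0,0],"jaw":0.6},{"translation":[210,0,0],"angular":[0,0,0],"jaw":0.6},{"translation":[220,0,0],"angular":[0,0,0],"jaw":0.6},{"translation":[220,0,0],"angular":[0,0,0],"jaw":0.6},{"translation":[220,0,0],"angular":[0,0,0],"jaw":0.6},{"translation":[220,0,0],"angular":[0,0,0],"jaw":0.6}]'
python3 -c "
from geo2 import *
save('top','t7.png');save('side','s7.png')
d=np.array([-np.sin(.105),np.cos(.105),0])*130;c=np.array([S2[0],S2[1],93])
print('pred ends',[px(k,[c+d,c-d]).round(0).tolist() for k in('top','side')])
a=cv2.imread('pics/t7.png')[170:270,310:443];b=cv2.imread('pics/s7.png')[215:315,230:363]
f=lambda i:cv2.resize(i,(400,300),interpolation=cv2.INTER_CUBIC)
cv2.imwrite('pics/c7.png',np.hstack([f(a),f(b)]))"
```

```text
t: 20.15
ee_pos: [534.7, -223.8, 49.9]
orientation: [2.102, 2.335, -0.0]
ft_force: [-0.4, -0.4, 0.5]
width: 52.4
grasp_force: 0.0
t: 21.15
ee_pos: [520.1, -73.7, 192.6]
orientation: [2.101, 2.33, 0.004]
ft_force: [1.1, 0.2, -0.6]
width: 52.4
grasp_force: 0.0
t: 22.15
ee_pos: [496.1, 143.0, 189.9]
orientation: [2.104, 2.333, -0.0]
ft_force: [-0.3, -0.3, 0.3]
width: 52.5
grasp_force: 0.0
stand [ 5.35448e+02 -2.25238e+02  7.40000e-02] [ 0.9 -0.4  0.8 -0.  -0.2 -1.  -0.6 -0.7]
tube [ 5.24390e+02  2.41731e+02 -2.81000e-01] [-0.3 -0.6  0.1 -0.2 -0.6  1.4 -0.2 -0.4]
pred ends [[[333.0, 222.0], [418.0, 213.0]], [[286.0, 245.0], [326.0, 314.0]]]
```

View pics/c7.png

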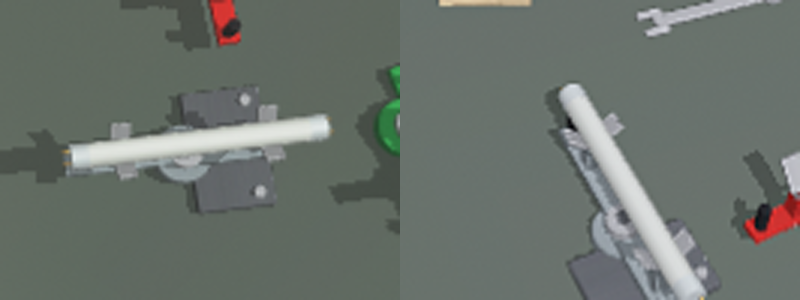

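c7 shows the tube lying in both V heads, with its ends at top (334,222) and (419,212). The prediction was (333,222) and (418,213). It is level and centred, so I'll hand in.

```bash
python3 -c "
from workcell import ctrl
print(ctrl.close_job())"
```

```text
the job is handed in; nothing more can be done
None
```

The swing arm is fully out, the tube lies centred and level in both V heads, the robot is clear of everything, and the job was handed in at about 22 s; the first push passed over the knob because the fingers sit about 25–30 mm higher than the reported TCP, so I repeated it lower.

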